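# Close and lock the child-safe medicine box

## Task

Close the child-safe medicine box on the vanity top: with a fingertip press the long red spring bar down and keep it down while you push the blue cover by its upright ear over the red catch, then push the cover on until it is fully home and the catch springs up behind it and locks it shut. Only press and push, without pinching or forcing anything, pick nothing up, and leave the lotion bottle, the cream jar and the tumbler standing where they are.

Things in the scene. Friction and masses are not known exactly. Their poses are not given: they have to be found in the camera images.
- medbox: White box fixed to the counter, 170 (its x) x 305 (its y) x 66 mm high. Origin on the counter; z up. y = sliding direction: parking deck at y -165 to -16 mm, catch at y 0, open compartment with pill bottles y 14 to 138. The cover runs at x -65 to 44, top z 60. Walls and lip at its -x side and at both ends rise to z 66. The +x side (x 45 to 95) is the open ledge, top z 32, no outer wall.
- cover (a joint): Slide of the flat blue cover (109 x 120 x 8 mm, white cross, captive), m, growing to box +y; cover centre at box y = -98 mm + value. Starts 0 to 0.020. Friction 1 N (2 N while on the catch); stays where left. 0.032: blocked by the raised catch; from 0.037 it lies on the catch and keeps it down by itself; 0.164: clears the catch, which springs up behind it; 0.172: end stop, fully home.
- ear_push (a point): Middle of the rear (-y) face, the face to push, of the cover's blue upright ear; moves with the cover: box x 70 mm, y = -78 mm + cover value, z 72 mm. The ear is a plate 8 mm thick along y, box x 44 to 89, z 58 to 84 mm, beside the cover, travelling above bar and ledge. Its front (+y) face never needs touching: fingers pressing there mean a pinch.
- catch (a joint): Travel of the red spring catch, m: 0 = up, 0.010 = fully down (hard stop). Spring 2.5 N when up, 6 N fully down; springs back when let go. It must be down more than 0.008 for the cover to enter over it; under the cover it stays at about 0.008.
- stop_block (a point): Centre of the top of the catch's red stop block, in the cover's way: box x -25 to 35 mm, y -6 to 6 mm; top at z 60 mm when up (the cover's underside is at z 52 mm). One piece with the press bar; moves down with it. This point: box x 5, y 0.
- bar_top (a point): Centre of the top face of the long red press bar with thin white stripes, one piece with the stop block: box x 50 to 90 mm, y -125 to -6 mm, on the ledge side; top at z 54 mm when up, 44 mm fully down. A finger can slide along it in y while pressing; its middle line (x 70) is 26 mm from the cover's edge.
- lotion: Green lotion bottle with white cap, 54 mm wide, 100 mm high, loose, standing on the counter near the box, like the next two; origin at the centre of its underside. Leave alone.
- cream: White cream jar with black cap, 60 mm wide, 50 mm high, loose; origin at the centre of its underside. Leave alone.
- tumbler: Green tumbler, 70 mm wide, 90 mm high, loose; origin at the centre of its underside. Leave alone.

How it is judged (in metres and radians):
On the way, in this order (a step that is already met when the one before it is completed fails the run):
1. the red bar is pressed down while the cover is still in front of the catch (value of joint catch above 0.006 m and value of joint cover below 0.036 m), for 0.05 s.
2. the cover has slid over the depressed catch (value of joint catch above 0.006 m and value of joint cover above 0.05 m), for 0.05 s.
At the end, for the whole second after the job is handed in: The cover is home over the compartment (slide value above 0.162) and at rest, the red catch has sprung up behind it (less than 2 mm down), and the bottle, jar and tumbler stand upright within 15 mm of where they were (value of joint cover above 0.162 m and value of joint catch below 0.002 m and velocity of joint cover between -0.005 and 0.005 m/s and distance of each of lotion, cream, tumbler from where it was at the start of the episode below 0.015 m and angle between each of lotion, cream, tumbler's own z axis and vertical below 0.2 rad); the robot touches nothing.
It fails at once if the bottle, jar or tumbler is lifted, carried or shifted by more than 15 mm (distance of any of lotion, cream, tumbler from where it was at the start of the episode above 0.015 m).
It fails at once if the fingers force the box, its cover or its catch (more than 60 N) (contact force between the fingers and medbox above 60 N).
It fails at once if the ear is pinched: the fingers press on its front face too (more than 8 N) (contact force between the fingers and cover_c2 above 8 N).
It also fails if it takes over 38 s, if anything falls off the work surface, if the arm or the gripper's body presses on something with over 40 N, if the wrist force passes 120 N, or if a joint passes its speed limit or range.

## Robot

A 7-joint arm with a two-finger parallel gripper is mounted at the origin on the work surface. World frame = base frame: x ahead of the robot, y to its left, z up, the work surface at z = 0. Lengths are in m, angles in degrees, forces in N, time in s.
With the tool pointing down it reaches from about 0.425 to 0.925 m from the base axis. Payload 6.8 kg.
Tool frame: the origin (TCP) lies midway between the tips of the shut fingers; the grasp point (between the pads) lies 19 mm behind it; z points along the fingers, y is the line along which they close (so a half turn about z gives the same grasp; the last joint's range is limited). The gripper opens to 85 mm and grips with 20 to 120 N. Pads are 22 mm wide; open, the fingers measure 114 mm over their backs; the gripper's body (76 mm by 85 mm) begins 54 mm behind the grasp point. The pads swing forward as they close: fully open they stand 13 mm farther back than shut.
Start: joints at [61.358, 27.33, 1.283, 89.118, -0.659, 63.558, -4.761], TCP at [0.258, -0.624, 0.231] pointing down, gripper open.
Joint ranges: [-169.35, 169.35], [-19.33, 120.38], [-80.79, 83.38], [13.8, 139.57], [-78.32, 258.32], [9.67, 109.79], [-169.56, 169.56]. Speed limits (degrees/s): [136.94, 136.94, 180, 180, 180, 180, 180].

## Interface

Orientations are given as a 3x3 rotation matrix whose columns are the frame's x, y, z axes.
In Python, from bench import robot, eyes gives the robot as it stands.
- The arm moves only by the tool jog_arm, never from a script. Its argument "steps" is a list of rows, each a list of 2 entries, a list of its own where there are three numbers: the shift along the tool's x, y, z in units of 0.5 m (1.0 is 0.5 m), then the turn, a rotation vector about the tool's x, y, z in units of 0.12 rad (1.0 is 0.12 rad). In form: [[[x, y, z], [rx, ry, rz]], ...]. A call has 1 to 8 rows; each row shifts and turns the commanded pose from where the row before left it, along the tool's axes as they then stand; what a row does not reach is not made up. A row lasts 1/12 s, in which the tool goes at most 41.7 mm and 7.16 degrees, less where a joint would pass 70% of its speed; a pose out of reach is approached as far as the arm can. A call with a number of a shift or a turn outside -1 to 1 is refused whole. A call with a gripper value outside its range is refused whole. "jaw" is the gripper command: -1 is fully open, 1 is shut, values between are in proportion, set as the call begins (left out, the last holds). The fingers move at their own pace and stop on an object; "squeeze" is the grip in N (left out, the last holds). Time passes only in rows, so rows that do not move let the fingers close. It gives the time, the measured TCP pose, the force, the opening and the grip force at its end, in the units of the state.
- robot.get_obs(): the state, without advancing time (a new reading comes with each control period).
- eyes.get_image(name): name is "scene" or "top" or "wrist"; returns a dict with "frame" (384x512x3 uint8, blue, green, red), "range_z" (384x512 float32, m along the optical axis (not along the pixel's ray), 0 where there is no reading), "K" (3x3 intrinsics, pixels), "k1" (the pictures are not rectified: a ray, as slopes to the right and down, at radius r is drawn at 1 + k1 r^2 times it, then the intrinsics apply), "R" (3x3) and "t" (3): a world point X has camera coordinates R X + t; the wrist camera has in their place "tool_from_camera" (4x4, takes a point from camera to tool coordinates, whose origin is the TCP and whose axes are the flange's). Camera axes: x right, y down, z forward; pixel columns grow to the right and rows downward; lengths in m; the calibration is good to about 2 mm. A picture is of the moment at which its call begins: read the wrist's pose just before it.
- robot.hand_in(): hands the job in; it is judged then, once.
The state is a dict: "clock": time; "joint_pos": joint angles; "qvel": joint speeds; "effort": joint torques, N m; "tcp_pos": TCP position; "eef_rot": TCP orientation; "ft_force": force on the tool from outside, world axes, zero at the start; "ft_torque": the same for the moment, N m; "opening": finger opening in m; "grasp_force": force on a finger pad.
Only numpy, scipy, OpenCV 4.12 (cv2) and the standard library are available. Lean on these libraries where they do the work, as an engineer would, in place of code of your own. Each camera call takes 0.05 s, during which the arm holds its last target. There are 200 camera calls.

## Working session

There is one attempt and no reset: what is moved stays moved. The work goes in short steps, Python scripts to look and compute and a tool call to move; the robot and the scene stay as the last step left them, time stands still between calls to the robot, and variables do not carry over. Pictures are saved under pics/ and viewed, at most 10 in all, crops included, and the job is handed in when it is done.

Besides the shell and the picture viewer there is one more tool, called after "Call:" as name(argument=value, ...) on one line, values as JSON. jog_arm: Moves the arm, as the interface text tells. Shifts and turns lie within -1 to 1; 1 stands for 0.5 m of shift or 0.12 rad of turn. Its arguments: {"type":"object","properties":{"steps":{"type":"array","items":{"type":"array"}},"jaw":{"type":"number"},"squeeze":{"type":"number"}},"required":["steps"]}

```bash
mkdir -p pics; ls; cat > h.py <<'E'
import numpy as np, cv2
from bench import robot, eyes
def grab(n,f):
    o=robot.get_obs(); d=eyes.get_image(n); cv2.imwrite(f'pics/{f}.png',d['frame'])
    z=dict(range_z=d['range_z'],K=d['K'],k1=d['k1'])
    if n=='wrist':
        T=np.eye(4);T[:3,:3]=o['eef_rot'];T[:3,3]=o['tcp_pos'];z['W']=T@d['tool_from_camera']
    else:
        T=np.eye(4);T[:3,:3]=d['R'];T[:3,3]=d['t'];z['W']=np.linalg.inv(T)
    np.savez(f'pics/{f}.npz',**z)
def pt(f,u,v,z=None):
    d=np.load(f'pics/{f}.npz');K=d['K']
    s=cv2.undistortPoints(np.array([[[u,v]]],float),K,np.array([float(d['k1']),0,0,0]))[0,0]
    W=d['W'];r=W[:3,:3]@np.array([s[0],s[1],1])
    k=np.median(d['range_z'][v-1:v+2,u-1:u+2]) if z is None else (z-W[2,3])/r[2]
    return W[:3,3]+k*r
E
python3 - <<'E'
from h import *
grab('top','top');grab('scene','scene')
o=robot.get_obs();print(o)
a=np.hstack([cv2.imread('pics/top.png')]);cv2.imwrite('pics/topb.png',cv2.resize(a,(800,600)))
E
```

```text
pics
{'clock': 0.1, 'joint_pos': array([61.3586294 , 27.37262025,  1.27747886, 89.1712404 , -0.65832047,
       63.55899225, -4.76125755]), 'qvel': array([-0.03715948, -0.21770841,  0.0029069 , -0.12091948,  0.06777484,
       -0.00412012, -0.02984532]), 'effort': array([ 3.87784035e-03, -5.97764432e+01,  1.61337174e+00, -2.81955725e+01,
        1.28245240e-02,  5.02787414e-03, -1.44365448e-06]), 'tcp_pos': array([ 0.25755326, -0.62335757,  0.23041414]), 'eef_rot': array([[ 9.24203088e-01,  3.81900655e-01, -7.36906417e-04],
       [ 3.81901350e-01, -9.24201883e-01,  1.49599711e-03],
       [-1.09728024e-04, -1.66403070e-03, -9.99998609e-01]]), 'ft_force': array([-0.18684725,  0.90832418, -0.45094938]), 'ft_torque': array([-0.02184067,  0.04280662,  0.00035009]), 'grasp_force': 0.0, 'opening': 0.08532068774610933}
```

View pics/topb.png

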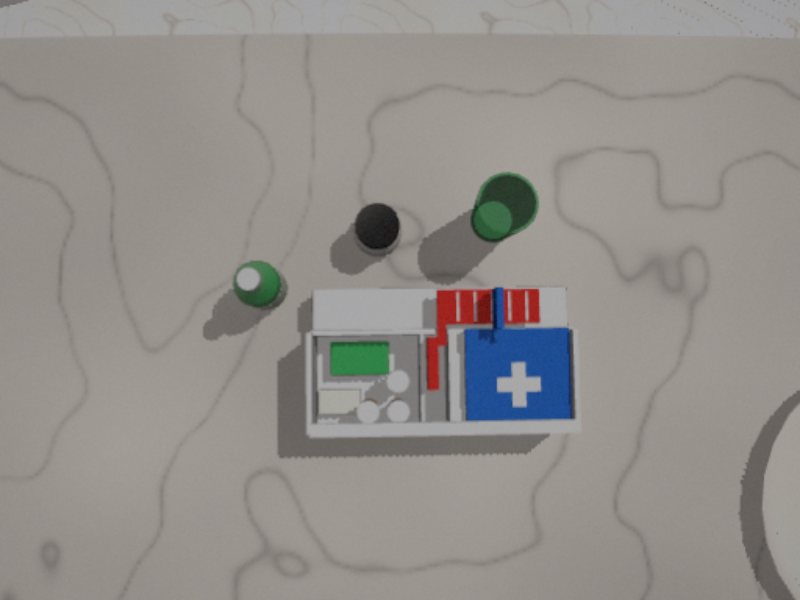

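View pics/scene.png

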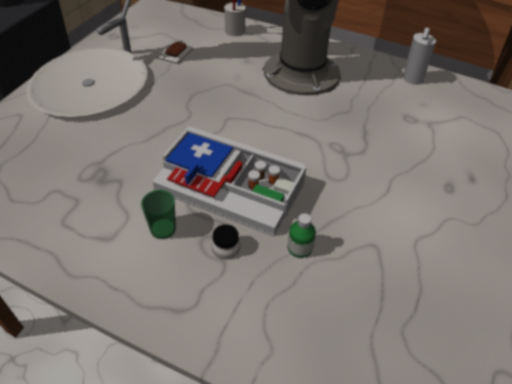

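```bash
python3 - <<'E'
from h import *
c=cv2.imread('pics/top.png')[175:290,190:380];cv2.imwrite('pics/tc.png',cv2.resize(c,None,fx=4,fy=4,interpolation=cv2.INTER_CUBIC))
E
```

```text
(no output)
```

View pics/tc.png

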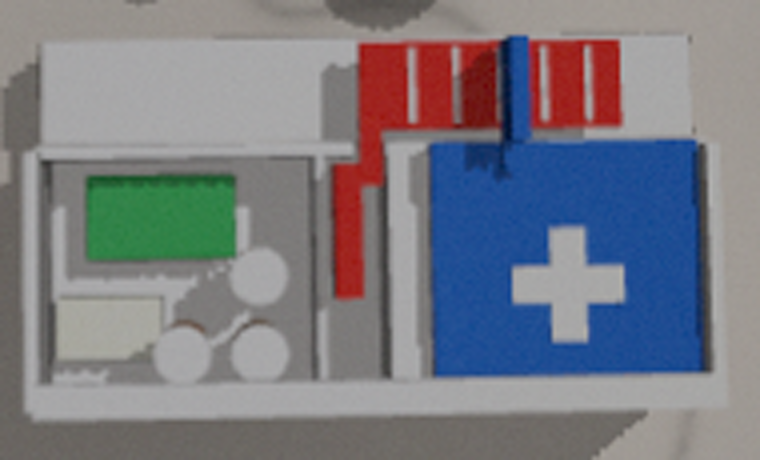

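```bash
cat > fit.py <<'E'
from h import *
from scipy.optimize import least_squares
def g(u,v,z):
    d=np.load('pics/top.npz');K=d['K']
    s=cv2.undistortPoints(np.array([[[190+u/4-.4,175+v/4-.4]]],float),K,np.array([float(d['k1']),0,0,0]))[0,0]
    W=d['W'];r=W[:3,:3]@np.array([s[0],s[1],1]);return (W[:3,3]+(z-W[2,3])/r[2]*r)[:2]
C=[(621,41,54,90,-125,0),(622,126,54,50,-125,0),(360,43,54,90,-6,0),(334,298,60,-25,6,0),(363,298,60,-25,-6,0),
(528,37,84,89,-78,1),(528,140,84,44,-78,1),(696,141,60,44,-158,1),(432,143,60,44,-38,1),(434,376,60,-65,-38,1),(702,372,60,-65,-158,1)]
P=np.array([g(a,b,z/1e3) for a,b,z,*_ in C])
def M(q):
    a=q[2];R=np.array([[np.cos(a),-np.sin(a)],[np.sin(a),np.cos(a)]])
    return np.array([q[:2]+R@[x/1e3,y/1e3+k*q[3]] for *_,x,y,k in C])
b=min((least_squares(lambda q:(M(q)-P).ravel(),[*P.mean(0),a,0.01]) for a in (0,1.5,3,-1.5)),key=lambda r:r.cost)
q=b.x
if __name__=='__main__':
    print('origin',q[:2],'yaw deg',np.degrees(q[2]),'v',q[3]);print((b.fun.reshape(-1,2)*1e3).round(1))
    a=q[2];R=np.array([[np.cos(a),-np.sin(a)],[np.sin(a),np.cos(a)]])
    print('x axis',R[:,0],'y axis',R[:,1])
    for y in (-.108,-.1,0): print(y,q[:2]+R@[.071,y])
    print('ear',q[:2]+R@[.07,-.078+q[3]])
    for n,u,v in(('bar far',340,188),('ledge',215,194),('cover',340,230)):print(n,pt('top',u,v))
E
python3 fit.py
```

```text
origin [0.51769102 0.03342583] yaw deg -0.010232578404839772 v 0.0014003768513849628
[[ 1.6  0.6]
 [ 0.2 -0. ]
 [ 1.5  0.8]
 [ 0.3 -1.1]
 [ 0.5 -0.3]
 [ 1.6  0. ]
 [ 1.2 -1. ]
 [ 1.5  0.1]
 [ 1.2  1.1]
 [-4.8  0. ]
 [-4.7 -0.2]]
x axis [ 9.99999984e-01 -1.78592183e-04] y axis [1.78592183e-04 9.99999984e-01]
-0.108 [ 0.58867173 -0.07458684]
-0.1 [ 0.58867316 -0.06658684]
0 [0.58869101 0.03341315]
ear [ 0.58767733 -0.04318629]
bar far [ 0.6004001  -0.08302802  0.05450022]
ledge [0.59348677 0.14489579 0.03213019]
cover [ 0.52461049 -0.07966011  0.05956912]
```

Call:
jog_arm(steps=[[[0.065,-0.049,0],[0,0,0]],[[0.065,-0.049,0],[0,0,0]],[[0.065,-0.049,0],[0,0,0]],[[0.065,-0.049,0],[0,0,0]],[[0.065,-0.049,0],[0,0,0]],[[0.065,-0.049,0],[0,0,0]],[[0.065,-0.049,0],[0,0,0]],[[0.065,-0.049,0],[0,0,0]]], jaw=1, squeeze=20)

```text
clock: 0.77
tcp_pos: [0.4236, -0.3415, 0.2311]
eef_rot: [[0.924, 0.382, -0.0], [0.382, -0.924, 0.0], [-0.0, -0.0, -1.0]]
ft_force: [0.9, -0.7, -1.2]
opening: 0.0002
grasp_force: 0.0
```

Call:
jog_arm(steps=[[[0.065,-0.049,0],[0,0,0]],[[0.065,-0.049,0],[0,0,0]],[[0.065,-0.049,0],[0,0,0]],[[0.065,-0.049,0],[0,0,0]],[[0.065,-0.049,0],[0,0,0]],[[0.065,-0.049,0],[0,0,0]],[[0.065,-0.049,0],[0,0,0]],[[0.065,-0.049,0],[0,0,0]]])

```text
clock: 1.43
tcp_pos: [0.5891, -0.0613, 0.2311]
eef_rot: [[0.924, 0.382, -0.0], [0.382, -0.924, -0.0], [-0.0, -0.0, -1.0]]
ft_force: [1.0, -0.4, 0.1]
opening: -0.0002
grasp_force: 0.0
```

Call:
jog_arm(steps=[[[0,0,0],[0,0,-0.98]],[[0,0,0],[0,0,-0.98]],[[0,0,0],[0,0,-0.98]],[[0,0,0],[0,0,-0.98]],[[0,0,0],[0,0,-0.98]],[[0,0,0],[0,0,-0.98]],[[0,0,0],[0,0,-0.98]],[[0,0,0],[0,0,-0.98]]])

```text
clock: 2.1
tcp_pos: [0.5883, -0.0631, 0.2308]
eef_rot: [[0.23, 0.973, -0.001], [0.973, -0.23, -0.0], [-0.0, -0.001, -1.0]]
ft_force: [0.2, -0.5, -0.1]
opening: -0.0
grasp_force: 0.0
```

Call:
jog_arm(steps=[[[0,0,0],[0,0,-0.98]],[[0,0,0],[0,0,-0.98]],[[0,0,0],[0,0,0]],[[0,0,0],[0,0,0]],[[0,0,0],[0,0,0]]])

```text
clock: 2.52
tcp_pos: [0.5885, -0.0631, 0.2311]
eef_rot: [[0.007, 1.0, -0.0], [1.0, -0.007, 0.0], [0.0, -0.0, -1.0]]
ft_force: [-0.0, 0.1, 0.5]
opening: -0.0
grasp_force: 0.0
```

Call:
jog_arm(steps=[[[0,0,0.06],[0,0,0]],[[0,0,0.06],[0,0,0]],[[0,0,0.06],[0,0,0]],[[0,0,0.06],[0,0,0]],[[0,0,0],[0,0,0]],[[0,0,0],[0,0,0]]])

```text
clock: 3.02
tcp_pos: [0.5876, -0.0629, 0.1103]
eef_rot: [[0.004, 1.0, -0.003], [1.0, -0.004, 0.0], [0.0, -0.003, -1.0]]
ft_force: [-0.6, -0.6, 0.4]
opening: -0.0002
grasp_force: 0.0
```

```bash
python3 - <<'E'
from h import *
grab('wrist','w1');grab('top','t2')
a=cv2.resize(cv2.imread('pics/w1.png'),(800,600));cv2.imwrite('pics/w1b.png',a)
d=np.load('pics/w1.npz');o=robot.get_obs()
print(o['tcp_pos'],d['W'][:3,3])
E
```

```text
[ 0.59000907 -0.06277276  0.11313926] [0.58752698 0.00540308 0.25335723]
```

View pics/w1b.png

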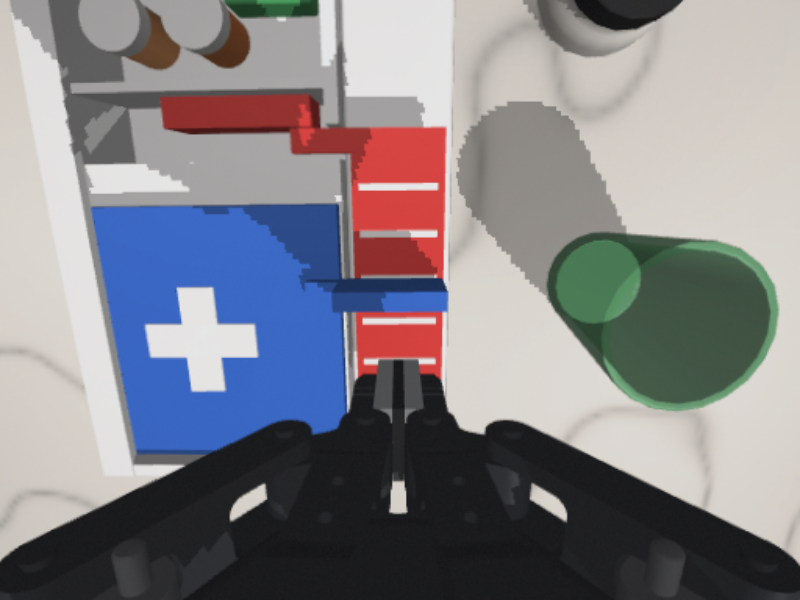

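```bash
python3 - <<'E'
from h import *
for u,v,z in((390,292,.084),(390,311,.058),(357,370,.054),(443,370,.054),(600,240,0.003),(776,310,.09),(672,408,.09)):
    print(u,v,pt('w1',round(u*.64),round(v*.64),z))
d=np.load('pics/w1.npz')['range_z']
W=np.load('pics/w1.npz')['W']
for u,v in((20,560),(130,560),(290,425),(370,380),(300,440),(40,590)):
    p=pt('w1',round(u*.64),round(v*.64));print('link',u,v,p)
E
```

```text
390 292 [ 0.58404233 -0.03660073  0.084     ]
390 311 [ 0.58343333 -0.05176739  0.058     ]
357 370 [ 0.56663096 -0.08251213  0.054     ]
443 370 [ 0.60852234 -0.08263128  0.054     ]
600 240 [ 0.69924091 -0.02746285  0.003     ]
776 310 [ 0.73240535 -0.0423165   0.09      ]
672 408 [ 0.69798731 -0.08381495  0.09      ]
link 20 560 [ 0.53045869 -0.0487146   0.20069235]
link 130 560 [ 0.54566335 -0.0506156   0.19829711]
link 290 425 [ 0.562163   -0.04920957  0.16062131]
link 370 380 [ 0.57815291 -0.0556103   0.12231637]
link 300 440 [ 0.56518502 -0.05054398  0.1650202 ]
link 40 590 [ 0.53530627 -0.0512733   0.20368808]
```

Call:
jog_arm(steps=[[[-0.004,-0.002,0.03],[0,0,0]],[[0,0,0.03],[0,0,0]],[[0,0,0.036],[0,0,0]],[[0,0,0],[0,0,0]],[[0,0,0],[0,0,0]]])

```text
clock: 3.53
tcp_pos: [0.5884, -0.065, 0.0647]
eef_rot: [[0.004, 1.0, 0.001], [1.0, -0.004, -0.0], [-0.0, 0.001, -1.0]]
ft_force: [-0.4, 0.6, 0.7]
opening: 0.0002
grasp_force: 0.0
```

Call:
jog_arm(steps=[[[0,0,0.008],[0,0,0]],[[0,0,0.008],[0,0,0]],[[0,0,0.008],[0,0,0]],[[0,0,0],[0,0,0]],[[0,0,0],[0,0,0]]])

```text
clock: 3.95
tcp_pos: [0.5886, -0.065, 0.0519]
eef_rot: [[0.003, 1.0, 0.002], [1.0, -0.003, -0.0], [-0.0, 0.002, -1.0]]
ft_force: [1.3, -0.8, 3.5]
opening: 0.0002
grasp_force: 1.4
```

Contact (3.5 N). Press to the hard stop.

Call:
jog_arm(steps=[[[0,0,0.006],[0,0,0]],[[0,0,0.006],[0,0,0]],[[0,0,0.004],[0,0,0]],[[0,0,0],[0,0,0]],[[0,0,0],[0,0,0]]])

```text
clock: 4.37
tcp_pos: [0.5886, -0.0651, 0.0437]
eef_rot: [[0.003, 1.0, 0.002], [1.0, -0.003, -0.0], [-0.0, 0.002, -1.0]]
ft_force: [2.2, -1.1, 5.6]
opening: 0.0004
grasp_force: 2.8
```

Call:
jog_arm(steps=[[[0,0,0.003],[0,0,0]],[[0,0,0],[0,0,0]],[[0,0,0],[0,0,0]]])

```text
clock: 4.62
tcp_pos: [0.5887, -0.065, 0.0429]
eef_rot: [[0.003, 1.0, 0.002], [1.0, -0.003, -0.0], [-0.0, 0.002, -1.0]]
ft_force: [-0.0, -0.4, 12.3]
opening: 0.0001
grasp_force: 6.1
```

Call:
jog_arm(steps=[[[0.008,0,0],[0,0,0]],[[0.008,0,0],[0,0,0]],[[0.008,0,0],[0,0,0]],[[0.008,0,0],[0,0,0]],[[0.008,0,0],[0,0,0]],[[0.008,0,0],[0,0,0]],[[0,0,0],[0,0,0]]])

```text
clock: 5.2
tcp_pos: [0.5889, -0.0456, 0.043]
eef_rot: [[0.006, 1.0, 0.002], [1.0, -0.006, -0.006], [-0.006, 0.002, -1.0]]
ft_force: [0.3, -9.4, 13.5]
opening: -0.0005
grasp_force: 6.8
```

Call:
jog_arm(steps=[[[0.008,0,0],[0,0,0]],[[0.008,0,0],[0,0,0]],[[0.008,0,0],[0,0,0]],[[0.008,0,0],[0,0,0]],[[0,0,0],[0,0,0]]])

```text
clock: 5.62
tcp_pos: [0.589, -0.03, 0.0432]
eef_rot: [[0.006, 1.0, 0.002], [1.0, -0.006, -0.006], [-0.006, 0.002, -1.0]]
ft_force: [-1.0, -9.8, 14.6]
opening: -0.0002
grasp_force: 7.4
```

```bash
python3 - <<'E'
from h import *
grab('wrist','w2')
a=cv2.resize(cv2.imread('pics/w2.png'),(800,600));cv2.imwrite('pics/w2b.png',a)
E
```

```text
(no output)
```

View pics/w2b.png

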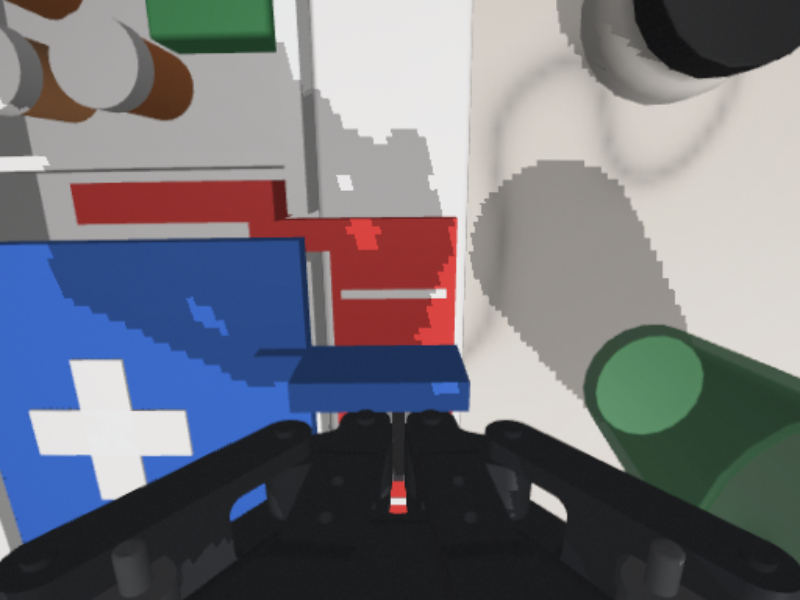

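The cover is following the finger: ear at (380,395), cover edge at row 240 just short of the lowered red block (row 205). Continuing.

Call:
jog_arm(steps=[[[0.008,0,0],[0,0,0]],[[0.008,0,0],[0,0,0]],[[0.008,0,0],[0,0,0]],[[0,0,0],[0,0,0]]])

```text
clock: 6.0
tcp_pos: [0.5891, -0.0184, 0.0432]
eef_rot: [[0.007, 1.0, 0.002], [1.0, -0.007, -0.007], [-0.007, 0.002, -1.0]]
ft_force: [-0.3, -11.2, 16.6]
opening: -0.0004
grasp_force: 7.8
```

Call:
jog_arm(steps=[[[0.008,0,0],[0,0,0]],[[0.008,0,0],[0,0,0]],[[0.008,0,0],[0,0,0]],[[0.008,0,0],[0,0,0]],[[0.008,0,0],[0,0,0]],[[0.008,0,0],[0,0,0]],[[0,0,0],[0,0,0]],[[0,0,0],[0,0,0]]])

```text
clock: 6.67
tcp_pos: [0.5893, 0.005, 0.0433]
eef_rot: [[0.007, 1.0, 0.002], [1.0, -0.007, -0.007], [-0.007, 0.002, -1.0]]
ft_force: [-1.5, -12.5, 17.0]
opening: 0.0
grasp_force: 8.7
```

Call:
jog_arm(steps=[[[0,0,-0.02],[0,0,0]],[[0,0,-0.02],[0,0,0]],[[0,0,0],[0,0,0]]])

```text
clock: 6.92
tcp_pos: [0.5875, 0.0102, 0.0627]
eef_rot: [[0.004, 1.0, -0.001], [1.0, -0.004, -0.001], [-0.001, -0.001, -1.0]]
ft_force: [-1.2, -3.9, 3.0]
opening: 0.0002
grasp_force: 2.2
```

Call:
jog_arm(steps=[[[0.016,0,0],[0,0,0]],[[0.016,0,0],[0,0,0]],[[0.016,0,0],[0,0,0]],[[0.016,0,0],[0,0,0]],[[0.016,0,0],[0,0,0]],[[0.016,0,0],[0,0,0]],[[0.016,0,0],[0,0,0]],[[0.016,0,0],[0,0,0]]])

```text
clock: 7.58
tcp_pos: [0.5875, 0.0758, 0.0615]
eef_rot: [[0.003, 1.0, -0.001], [1.0, -0.003, -0.0], [-0.0, -0.001, -1.0]]
ft_force: [-2.6, -4.7, 3.0]
opening: -0.0006
grasp_force: 2.3
```

Call:
jog_arm(steps=[[[0.012,0,0],[0,0,0]],[[0.012,0,0],[0,0,0]],[[0.008,0,0],[0,0,0]],[[0.008,0,0],[0,0,0]],[[0.008,0,0],[0,0,0]],[[0.004,0,0],[0,0,0]],[[0,0,0],[0,0,0]]])

```text
clock: 8.17
tcp_pos: [0.5878, 0.1018, 0.0615]
eef_rot: [[0.002, 1.0, -0.001], [1.0, -0.002, 0.001], [0.001, -0.001, -1.0]]
ft_force: [-1.1, -2.2, -0.4]
opening: 0.0002
grasp_force: 0.9
```

Catch friction has dropped off; edge on to the end stop.

Call:
jog_arm(steps=[[[0.006,0,0],[0,0,0]],[[0.006,0,0],[0,0,0]],[[0.004,0,0],[0,0,0]],[[0,0,0],[0,0,0]]])

```text
clock: 8.5
tcp_pos: [0.5886, 0.1105, 0.0619]
eef_rot: [[0.002, 1.0, 0.001], [1.0, -0.002, 0.002], [0.002, 0.001, -1.0]]
ft_force: [-0.9, -0.7, -0.3]
opening: -0.0003
grasp_force: 0.4
```

Call:
jog_arm(steps=[[[0.004,0,0],[0,0,0]],[[0.004,0,0],[0,0,0]],[[0.004,0,0],[0,0,0]],[[0,0,0],[0,0,0]]])

```text
clock: 8.83
tcp_pos: [0.5886, 0.1156, 0.0619]
eef_rot: [[0.003, 1.0, 0.001], [1.0, -0.003, 0.0], [0.0, 0.001, -1.0]]
ft_force: [-0.2, 0.4, 0.1]
opening: 0.0
grasp_force: 0.0
```

Call:
jog_arm(steps=[[[0.004,0,0],[0,0,0]],[[0.004,0,0],[0,0,0]],[[0,0,0],[0,0,0]]])

```text
clock: 9.08
tcp_pos: [0.5886, 0.1158, 0.0619]
eef_rot: [[0.005, 1.0, -0.0], [1.0, -0.005, -0.004], [-0.004, -0.0, -1.0]]
ft_force: [0.6, -7.0, 2.0]
opening: 0.0002
grasp_force: 4.1
```

```bash
python3 - <<'E'
from h import *
grab('wrist','w3')
a=cv2.resize(cv2.imread('pics/w3.png'),(800,600));cv2.imwrite('pics/w3b.png',a)
E
```

```text
(no output)
```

View pics/w3b.png

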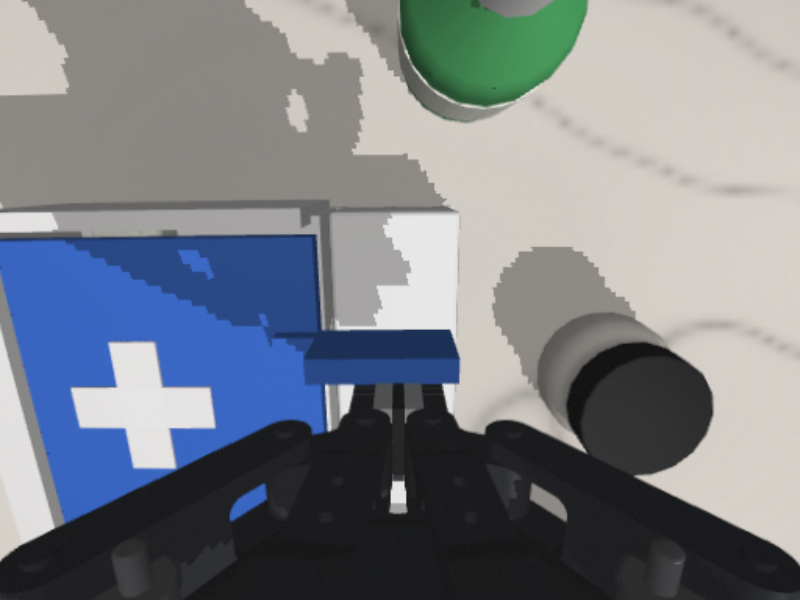

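The cover's front edge (row 237) sits at the end wall and force rises with no travel: it is at the end stop. I'll back off, rise and check the catch.

Call:
jog_arm(steps=[[[-0.02,0,0],[0,0,0]],[[-0.02,0,-0.02],[0,0,0]],[[0,0,-0.08],[0,0,0]],[[0,0,-0.08],[0,0,0]],[[-0.08,0,-0.01],[0,0,0]],[[-0.08,0,0],[0,0,0]],[[-0.04,0,0],[0,0,0]],[[0,0,0],[0,0,0]]])

```text
clock: 9.8
tcp_pos: [0.588, -0.0086, 0.1577]
eef_rot: [[0.012, 1.0, 0.001], [1.0, -0.012, -0.003], [-0.003, 0.001, -1.0]]
ft_force: [-0.1, -0.3, 0.6]
opening: 0.0001
grasp_force: 0.0
```

```bash
python3 - <<'E'
from h import *
grab('wrist','w4')
a=cv2.resize(cv2.imread('pics/w4.png'),(800,600));cv2.imwrite('pics/w4b.png',a)
E
```

```text
(no output)
```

View pics/w4b.png

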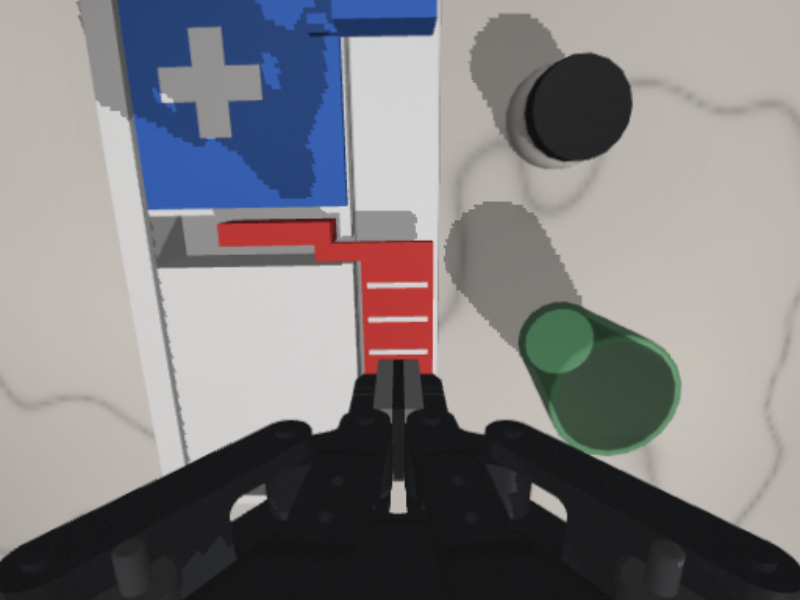

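The cover's rear edge (row 208) is past the raised red block (row 235). I'll check the heights, then hand in if they are right.

```bash
python3 - <<'E'
from h import *
a=pt('w4',round(280*.64),round(235*.64)); b=pt('w4',round(400*.64),round(265*.64)); e=pt('w4',round(250*.64),round(204*.64),.06)
print('block',a,'bar',b,'cover rear',e)
if b[2]>.051: print(robot.hand_in())
E
```

```text
block [0.52500076 0.03214283 0.06004713] bar [0.588817   0.01340644 0.0544753 ] cover rear [0.51062832 0.04784197 0.06      ]
the job is handed in; nothing more can be done
None
```

The medicine box is closed: the cover is home against its end stop, the red catch has sprung back up behind it (block top measured at 60 mm, bar at 54 mm), the arm never touched the bottle, jar or tumbler, and I handed the job in at about 10 s of the 38 s; the hand-in returned no verdict.

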